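# Reset the tripped burner control with the reset probe

## Robot

A 6-joint arm with a two-finger parallel gripper is mounted at the origin on the work surface. World frame = base frame: x ahead of the robot, y to its left, z up, the work surface at z = 0. Lengths are in mm, angles in rad, forces in N, time in s.
With the tool pointing down it reaches from about 325 to 875 mm from the base axis. Payload 4.4 kg.
Tool frame: the origin (TCP) lies on the centre line of the jaws, within the pads' length; the fingertips stand ahead of it and the grasp point (between the pads) lies 6 mm ahead of it (ctrl.tcp_to_tips is the z of the fingertips in the tool frame, in mm); z points along the fingers, y is the line along which they close (so a half turn about z gives the same grasp; the last joint's range is limited). The gripper opens to 85 mm and grips with 20 to 120 N. Pads are 22 mm wide; open, the fingers measure 114 mm over their backs; the gripper's body (76 mm by 85 mm) begins 54 mm behind the grasp point. The pads swing forward as they close: fully open they stand 13 mm farther back than shut.
Start: joints at [-1.466, 0.207, 1.542, -0, 1.393, -0.15], TCP at [145.473, -556.296, 256.282] pointing down, gripper open.
Joint ranges: [-2.73, 2.73], [-0.86, 2.22], [0.23, 2.46], [-1.11, 4.25], [0.08, 2.63], [-2.82, 2.82]. Speed limits (rad/s): [2.79, 2.79, 3.14, 3.14, 3.14, 3.14].

## Interface

Orientations are given as a 3x3 rotation matrix whose columns are the frame's x, y, z axes.
In Python, from plant import ctrl, sensors, optics gives the robot as it stands. Calls block until the motion is done:
- ctrl.move_ptp(position, orientation): joint-space move of the TCP to a pose.
- ctrl.move_l(position, rot=None, vel=150, threshold=None): straight line of the TCP; rot=None keeps the orientation; vel is the mean speed in mm/s. With threshold (N) it stops when the force on the tool has changed by that much, and returns True; else False.
- ctrl.set_joints(angles): joint-space move.
- ctrl.gripper_to(opening, force=None): finger opening in mm; force is the grip in N (None keeps the last); returns when the fingers have stopped.
- ctrl.hold(seconds).
- ctrl.solve_ik(position, orientation): joint angles nearest the present ones, or None.
- sensors.read_state(): the state.
- optics.grab_frame(name): name is "side" or "top"; returns (picture, depth): 400x640x3 uint8, red, green, blue; 400x640 float32, mm along the optical axis (not along the pixel's ray), 0 where there is no reading.
- optics.camera_params(name): a dict with "mtx" (3x3 intrinsics, pixels), "R" (3x3) and "t" (3): a world point X has camera coordinates R X + t. Camera axes: x right, y down, z forward; pixel columns grow to the right and rows downward; lengths in mm; the calibration is good to about 2 mm. A picture is of the moment at which its call begins. camera_params takes no time and is no camera call.
A pose or a line that the arm cannot do raises ctrl.MotionError and nothing moves.
- ctrl.finish_job(): hands the job in; it is judged then, once.
The state is a dict: "t": time; "q": joint angles; "qvel": joint speeds; "tau": joint torques, N m; "eef_pos": TCP position; "eef_rot": TCP orientation; "force": force on the tool from outside, world axes, zero at the start; "wrist_torque": the same for the moment, N m; "grip_width": finger opening in mm; "grasp_force": force on a finger pad.
Only numpy, scipy, OpenCV 4.12 (cv2) and the standard library are available. Lean on these libraries where they do the work, as an engineer would, in place of code of your own. Each camera call takes 0.05 s, during which the arm holds its last target. There are 200 camera calls.

## Task

The burner control with the red guard ring has tripped: take the orange-handled reset probe out of its wooden stand, push its steel tip down the red ring and hold the white button inside fully in for two seconds, pressing firmly but gently so as not to strain the switch (well below 30 N). Then stand the probe back in its stand, fully home. Do not press the button in the green ring, and leave the mustard bottle, tin and jar as they stand.

Things in the scene. Friction and masses are not known exactly. Their poses are not given: they have to be found in the camera images.
- probe_mid (a point): Centre of the probe's orange square handle, 22 x 22 mm and 70 mm long. z points along the probe from tip to handle (up in the stand); x, y square to the handle's flats. Below it a round-ended steel shaft, 8 mm in diameter, 75 mm long. About 90 g. At the start it stands in the stand, the handle's lower end resting on the stand's top.
- probe_tip (a point): Round steel tip of the probe, on its axis, 110 mm from the handle's centre (at -z).
- stand: Fixed wooden block, 70 x 70 mm and 82 mm high, with an upright 14 mm hole right through its middle for the probe's shaft. Origin: centre of its underside, on the hole's axis; z up. With the probe home, its handle's centre is 117 mm above this origin.
- panel: Fixed grey burner-control console on a steel foot: a box 140 x 240 x 50 mm whose dark face slopes 40 deg down towards its -x side (the robot's side); top at 143 mm. Origin: on the table under the box's middle, z up. A red and a green guard ring stand on the face, 35 to 55 mm either side of its middle along y; which side varies.
- red_mouth (a point): Centre of the open mouth of the red guard ring, a tube 34 mm outside, 16 mm inside diameter, 40 mm high, square to the console's sloping face. In this frame (z up, yaw as the console's) its axis, going in, is (0.643, 0, -0.766): 40 deg from vertical. The resting white button (15 mm across) lies 16 to 26 mm inside the mouth along this axis; the depth differs each run and is not given.
- green_mouth (a point): Centre of the open mouth of the green guard ring, a tube 34 mm outside, 16 mm inside diameter, 40 mm high, square to the console's sloping face. In this frame (z up, yaw as the console's) its axis, going in, is (0.643, 0, -0.766): 40 deg from vertical. The resting white button (15 mm across) lies 16 to 26 mm inside the mouth along this axis; the depth differs each run and is not given.
- red_guard: The red guard ring with its button, fixed to the console. Origin: on the tube's axis at the console's face, 40 mm from the mouth; z up.
- red_button (a joint): Travel of the white button in the red guard ring, along the tube's axis: 0 out (spring returned), 0.006 m fully in. The spring resists with 2 N at first and 8 N fully in; then there is a rigid stop. It springs back when let go.
- green_button (a joint): Travel of the white button in the green guard ring, along the tube's axis: 0 out (spring returned), 0.006 m fully in. The spring resists with 2 N at first and 8 N fully in; then there is a rigid stop. It springs back when let go.
- mustard_mid (a point): Bystander: yellow squeeze bottle with red cap, 60 mm in diameter, 170 mm high, standing; point on its axis half-way up, z up.
- tin_mid (a point): Bystander: tin can with blue label, 76 mm in diameter, 110 mm high, standing; point on its axis half-way up, z up.
- jar_mid (a point): Bystander: amber glass jar, 72 mm in diameter, 100 mm high, standing; point on its axis half-way up, z up.
Not all that is in view belongs to the job. Several things have the shape of the stand; the one meant has the colours described above.

How it is judged:
By the outcome, as a careful person would: the job done as asked, in the order asked, and still so for the second after the job is handed in, with the robot touching nothing.
It also fails if it takes over 64 s, if anything falls off the work surface, if the arm or the gripper's body presses on something with over 40 N, if the wrist force passes 120 N, or if a joint passes its speed limit or range.

## Working session

There is one attempt and no reset: what is moved stays moved. The work goes in short steps, each a Python script; the robot and the scene stay as the last script left them, time stands still between calls to the robot, and variables do not carry over. Pictures are saved under pics/ and viewed, at most 10 in all, crops included, and the job is handed in when it is done.

```bash
mkdir -p pics; ls
python3 - <<'E'
from plant import ctrl,sensors,optics
import cv2,numpy as np
for n in("side","top"):
    im,d=optics.grab_frame(n); cv2.imwrite(f"pics/{n}0.png",im[:,:,::-1]); np.savez(f"{n}0.npz",im=im,d=d)
    p=optics.camera_params(n); print(n,np.round(p["mtx"],1).tolist(),np.round(p["R"],4).tolist(),np.round(p["t"],1), "cam",np.round(-p["R"].T@p["t"]))
print(ctrl.tcp_to_tips, sensors.read_state()["t"])
E
```

```text
pics
side [[456.9, 0.0, 318.8], [0.0, 456.9, 197.3], [0.0, 0.0, 1.0]] [[-0.9797, -0.1998, 0.0171], [-0.1553, 0.7021, -0.695], [0.1268, -0.6835, -0.7188]] [ 498.8  171.  1190.5] cam [364. 793. 966.]
top [[370.1, 0.0, 320.6], [0.0, 370.1, 199.3], [0.0, 0.0, 1.0]] [[-0.0084, -0.9997, 0.0236], [-0.9929, 0.0056, -0.1185], [0.1184, -0.0244, -0.9927]] [ -18.9  534.9 1022.6] cam [ 410.    3. 1079.]
25.0 0.1
```

View pics/side0.png

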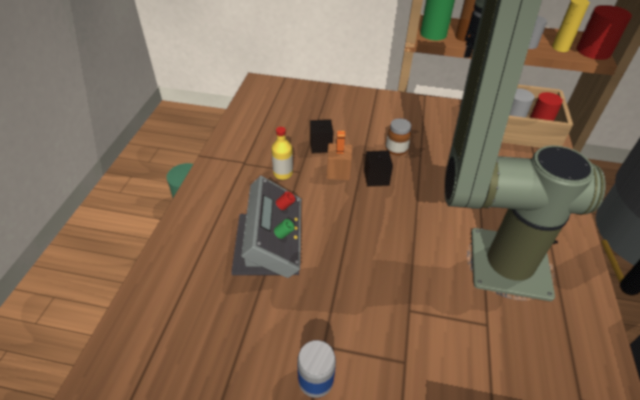

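View pics/top0.png

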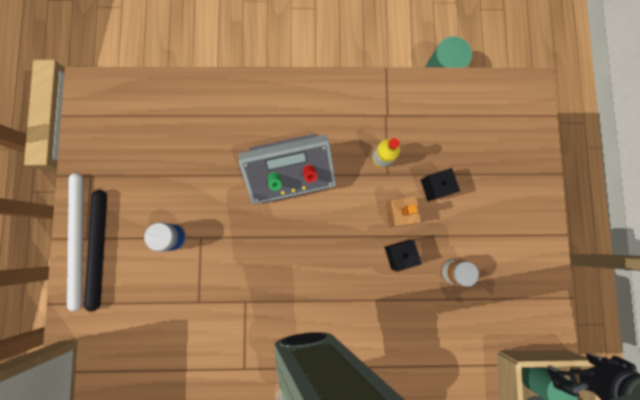

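The side view shows the stand with the probe at (340,155), the red ring at (286,201) and the green ring at (284,229). In the top view the probe is at (410,209), the stand at (405,212) and the red ring at (310,174). Black decoy blocks sit at (440,184) and (403,255) in the top view. Next I'll get positions from masks and depth.

```bash
cat > h.py <<'E'
import numpy as np,cv2
from plant import ctrl,sensors,optics
def cloud(n,d):
    p=optics.camera_params(n);K=p["mtx"];v,u=np.mgrid[:400,:640]
    X=np.stack([(u-K[0,2])/K[0,0]*d,(v-K[1,2])/K[1,1]*d,d],-1)-p["t"]
    return X@p["R"]
E
python3 - <<'E'
from h import *
W={"side":{"probe":(325,125,360,185),"red":(270,185,305,212),"panel":(235,175,305,275)},
"top":{"probe":(385,190,430,230),"red":(298,160,322,186),"panel":(236,134,338,206)}}
np.set_printoptions(precision=1,suppress=True)
for n in("side","top"):
    z=np.load(n+"0.npz");im,d=z["im"],z["d"];C=cloud(n,d);hsv=cv2.cvtColor(im,cv2.COLOR_RGB2HSV).astype(int)
    h,s,v=hsv[...,0],hsv[...,1],hsv[...,2]
    def box(b):
        m=np.zeros((400,640),bool);m[b[1]:b[3],b[0]:b[2]]=1;return m&(d>0)
    B=W[n]
    m=box(B["probe"])
    print(n,"orange sample",hsv[209,410] if n=="top" else hsv[138,340])
    mo=m&(s>190)&(v>170)&(h<20); P=C[mo]; print("handle",mo.sum(),np.median(P,0),P.min(0),P.max(0))
    ms=m&(abs(C[...,2]-82)<6)&~mo; P=C[ms]; 
    if len(P)>5: print("standtop",len(P),P.mean(0),P[:,2].mean(),cv2.minAreaRect(P[:,:2].astype(np.float32)))
    mt=mo&(C[...,2]>145);print("handtop",mt.sum(),C[mt].mean(0) if mt.any() else 0)
    for nm,hh in(("red",(h<8)|(h>172)),("green",(h>50)&(h<85))):
        mr=box(B["panel"])&(s>150)&hh; P=C[mr];ys,xs=np.nonzero(mr);print(nm,mr.sum(),xs.mean(),ys.mean(),P.mean(0),P.min(0),P.max(0))
    mp=box(B["panel"])&(C[...,2]>130)&(C[...,2]<150)&(s<90);P=C[mp];print("paneltop",len(P),cv2.minAreaRect(P[:,:2].astype(np.float32)),P[:,2].max())
    for b,k in((B["probe"],"p"),(B["red"],"r"),(B["panel"],"panel")):
        f=7 if k=="panel" else 14
        cr=im[b[1]:b[3],b[0]:b[2],::-1];cr=cv2.resize(cr,None,fx=f,fy=f,interpolation=cv2.INTER_CUBIC); 
        cv2.imwrite(f"pics/{n}_{k}.png",cr)
a=[cv2.resize(cv2.imread(f"pics/{f}.png"),(400,300)) for f in("side_p","side_r","top_p","top_r")]
cv2.imwrite("pics/m.png",np.vstack([np.hstack(a[:2]),np.hstack(a[2:])]))
E
```

```text
side orange sample [ 10 189 147]
handle 54 [ 496.8 -237.9  120.8] [ 490.1 -252.1   97.2] [ 503.1 -232.6  150.7]
standtop 401 [ 507.9 -259.4   81.9] 81.90289633064793 ((509.9400634765625, -291.9827880859375), (76.0228042602539, 176.4018096923828), 13.845784187316895)
handtop 1 [ 500.7 -252.1  150.7]
red 223 285.2017937219731 200.09417040358744 [595.8  15.4 118.4] [ 574.2 -130.7   -0.6] [629.3  31.5 139.2]<stdin>:18: RuntimeWarning: Mean of empty slice.
  ret = ret.dtype.type(ret / rcount)
  ret = um.true_divide(
Traceback (most recent call last):
ValueError: zero-size array to reduction operation minimum which has no identity
```

```bash
cat > m.py <<'E'
from h import *
W={"side":{"probe":(322,122,360,186),"red":(270,185,305,212),"panel":(235,175,305,275)},
"top":{"probe":(385,190,430,230),"red":(298,160,322,186),"panel":(236,134,338,206)}}
np.set_printoptions(precision=1,suppress=True)
for n in("side","top"):
    z=np.load(n+"0.npz");im,d=z["im"],z["d"];C=cloud(n,d);hsv=cv2.cvtColor(im,cv2.COLOR_RGB2HSV).astype(int)
    h,s,v=hsv[...,0],hsv[...,1],hsv[...,2]
    def box(b):
        m=np.zeros((400,640),bool);m[b[1]:b[3],b[0]:b[2]]=1;return m&(d>0)
    B=W[n]; m=box(B["probe"])
    def st(nm,m):
        P=C[m]
        if len(P): ys,xs=np.nonzero(m);print(n,nm,len(P),"px",xs.mean(),ys.mean(),"mean",P.mean(0),"med",np.median(P,0),"rng",P.min(0),P.max(0),*( [cv2.minAreaRect(P[:,:2].astype(np.float32))]))
    Z=C[...,2]
    st("handle",m&(Z>92)&(Z<160)&(s>140)); st("handtop",m&(Z>148)&(Z<156)); st("standtop",m&(abs(Z-82)<4)&(C[...,1]>-300))
    for nm,hh in(("red",(h<8)|(h>172)),("green",(h>45)&(h<90))):
        st(nm,box(B["panel"])&(s>120)&hh&(Z>60)&(C[...,1]>-120))
    st("paneltop",box(B["panel"])&(Z>138)&(Z<147)&(s<90))
    for k,b in B.items():
        cv2.imwrite(f"pics/{n}_{k}.png",cv2.resize(im[b[1]:b[3],b[0]:b[2],::-1],(400,300),interpolation=cv2.INTER_CUBIC))
a=[cv2.imread(f"pics/{f}.png") for f in("side_probe","side_red","top_probe","top_red")]
cv2.imwrite("pics/m.png",np.vstack([np.hstack(a[:2]),np.hstack(a[2:])]))
E
python3 m.py
```

```text
side handle 163 px 339.9079754601227 140.8159509202454 mean [ 497.8 -239.8  128.3] med [ 498.  -238.   129.3] rng [ 486.4 -258.6   92.5] [ 511.6 -230.2  155.5] ((498.37078857421875, -245.03091430664062), (22.109573364257812, 26.877649307250977), 11.521255493164062)
side handtop 44 px 340.47727272727275 133.38636363636363 mean [ 498.2 -244.8  151.8] med [ 498.4 -244.8  152. ] rng [ 486.4 -258.6  148.8] [ 510.1 -231.   155.5] ((498.2091979980469, -245.0890655517578), (20.398460388183594, 26.745813369750977), 12.598747253417969)
side standtop 300 px 339.23 152.90666666666667 mean [ 497.6 -240.8   82.1] med [ 495.3 -237.1   82.1] rng [ 460.8 -285.6   78. ] [ 537.4 -207.4   85.9] ((499.24493408203125, -245.8376007080078), (70.30730438232422, 73.16460418701172), 6.196445941925049)
side red 244 px 285.0327868852459 200.422131147541 mean [595.9  16.9 118.6] med [595.1  21.9 120.8] rng [574.2 -55.   65.9] [621.8  31.9 139.2] ((602.2954711914062, -9.830249786376953), (47.04227828979492, 83.71050262451172), 12.026305198669434)
side green 210 px 283.67619047619047 228.41904761904763 mean [574.8 
[... 1262 characters left out ...]
731707317073 mean [592.2   8.1 122.5] med [591.1   9.2 124.3] rng [570.1 -12.3  72.1] [618.5  25.7 138.6] ((595.036376953125, 6.801464080810547), (49.018455505371094, 37.3312873840332), 13.43906307220459)
top green 184 px 274.0923913043478 181.1086956521739 mean [572.2 100.3 124.1] med [570.6 100.6 124.7] rng [551.1  82.3  98.6] [596.6 118.  140.1] ((573.54736328125, 101.30482482910156), (45.96867370605469, 32.31361770629883), 16.940147399902344)
top paneltop 348 px 284.9798850574713 151.75574712643677 mean [646.4  70.8 140.1] med [646.8  67.1 139.9] rng [611.6 -40.8 138. ] [675.2 189.5 146.3] ((643.3638916015625, 73.77253723144531), (20.117164611816406, 236.7511749267578), 12.1707124710083)
```

View pics/m.png

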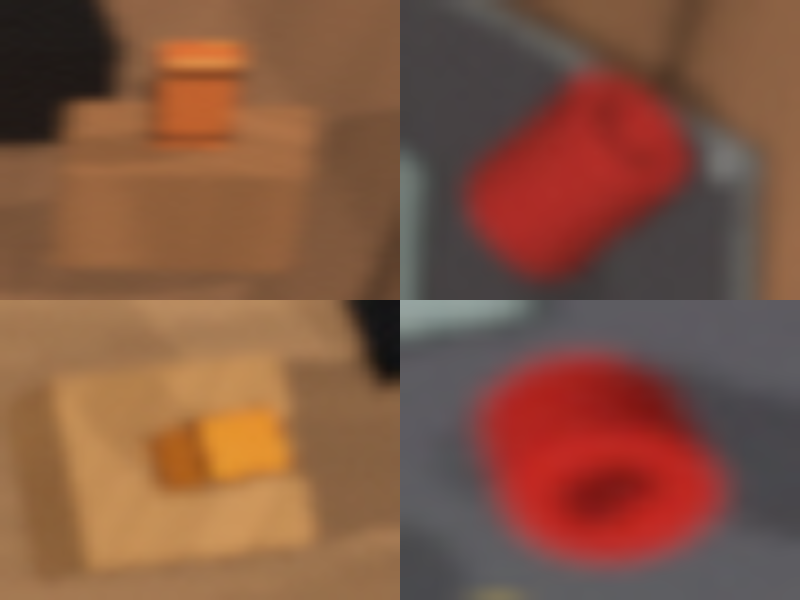

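The crops show an orange handle square on the stand and the red mouth open at about (310,175) in the top view. The two cameras disagree by a constant (5,-5) mm, so I'll average them. Next is the mouth-circle fit and the IK check.

```bash
cat >> h.py <<'E'
np.set_printoptions(precision=2,suppress=True)
YAW=np.radians(12.4)
AX=np.array([.643*np.cos(YAW),.643*np.sin(YAW),-.766]); YP=np.array([-np.sin(YAW),np.cos(YAW),0])
def rot(z,y):
    z=z/np.linalg.norm(z);y=y/np.linalg.norm(y);return np.stack([np.cross(y,z),y,z],1)
DOWN=np.array([0,0,-1.])
def ring(n,im,d,red=True):
    C=cloud(n,d);hsv=cv2.cvtColor(im,cv2.COLOR_RGB2HSV).astype(int);h,s=hsv[...,0],hsv[...,1]
    m=((h<8)|(h>172))&(s>120)&(C[...,2]>90)&(C[...,2]<150)&(abs(C[...,0]-597)<40)&(abs(C[...,1]-8)<40)&(d>0)
    P=C[m];a=P@-AX;top=np.percentile(a,93);Q=P[a>top-4]
    V=np.cross(AX,YP);uv=np.stack([Q@YP,Q@V],1).astype(np.float32)
    U=P@YP
    (c,r)=cv2.minEnclosingCircle(uv)
    print(n,len(P),len(Q),"mouth a",top,a.max(),"circ",r,"uv circ",c,"uv mean",uv.mean(0),"tube Y range",U.min(),U.max())
    return c[0]*YP+c[1]*V-AX*top
E
python3 - <<'E'
from h import *
for n in("side","top"):
    z=np.load(n+"0.npz");print(ring(n,z["im"],z["d"]))
M=np.array([580,6,133.])
for sg in(1,-1):
  for pos,z in(([497,-248,200],DOWN),([497,-248,123],DOWN),(M-AX*150,AX),(M-AX*85,AX)):
    print(sg,ctrl.solve_ik(np.array(pos,float),rot(z,sg*YP)))
  print("x",ctrl.solve_ik(np.array([497,-248,123.]),rot(DOWN,sg*np.array([np.cos(YAW),np.sin(YAW),0]))))
E
```

```text
side 233 72 mouth a -269.9926838081029 -268.16335636339176 circ 17.84968376159668 uv circ (-115.22840881347656, 521.8029174804688) uv mean [-113.92  523.46] tube Y range -131.1700339150002 -97.07442734913572
[584.68  10.57 128.7 ]
top 201 89 mouth a -266.99065776808624 -265.2053845169251 circ 16.831701278686523 uv circ (-119.11406707763672, 519.4393920898438) uv mean [-119.74  519.97] tube Y range -137.9940742500528 -102.41003686765349
[581.86   5.97 129.48]
1 [-0.62  0.22  1.65 -0.    1.27 -2.41]
1 [-0.62  0.31  1.71 -0.    1.12 -2.41]
1 [-0.46 -0.34  2.22  0.61  0.78 -2.58]
1 [-0.38 -0.14  2.19  0.69  0.61 -2.65]
x [-0.62  0.31  1.71 -0.    1.12 -0.84]
-1 [-0.62  0.22  1.65 -0.    1.27  0.74]
-1 [-0.62  0.31  1.71 -0.    1.12  0.74]
-1 [-0.46 -0.34  2.22  0.61  0.78  0.56]
-1 [-0.38 -0.14  2.19  0.69  0.61  0.49]
x [-0.62  0.31  1.71 -0.    1.12  2.31]
```

Run:
```python
from h import *
XP=np.array([np.cos(YAW),np.sin(YAW),0])
p=np.array([497,-248,123.])
ctrl.move_ptp(p+[0,0,77],rot(DOWN,XP))
ctrl.move_l(p,vel=120)
ctrl.gripper_to(15,20); s=sensors.read_state();print(s["grip_width"],s["grasp_force"],s["force"],s["eef_pos"])
ctrl.gripper_to(60)
ctrl.move_ptp(p,rot(DOWN,-YP))
ctrl.gripper_to(15,80); s=sensors.read_state();print(s["grip_width"],s["grasp_force"],s["force"],s["eef_pos"],s["t"])
np.save("grasp.npy",s["eef_pos"])
ctrl.move_l(p+[0,0,95],vel=120); s=sensors.read_state();print(s["grip_width"],s["force"],s["t"])
for n in("side","top"):
    im,d=optics.grab_frame(n);np.savez(n+"1.npz",im=im,d=d)
    q=optics.camera_params(n);b=p+[0,0,50];x=q["mtx"]@(q["R"]@b+q["t"]);u,v=(x[:2]/x[2]).astype(int);print(n,u,v)
    cv2.imwrite(f"pics/{n}1.png",cv2.resize(im[v-40:v+60,u-65:u+65,::-1],None,fx=3,fy=3,interpolation=2))
a=[cv2.imread(f"pics/{n}1.png") for n in("side","top")];cv2.imwrite("pics/g.png",np.hstack(a))
```

```text
21.90520568767726 26.80422753095627 [-1.02  0.38  1.71] [ 497.17 -248.08  123.38]
21.192662778021354 78.18006992340088 [0.63 0.31 1.03] [ 497.18 -248.11  123.17] 5.475
21.081895470386044 [ 0.13  0.1  -1.41] 6.4167
side 341 126
top 413 207
```

View pics/g.png

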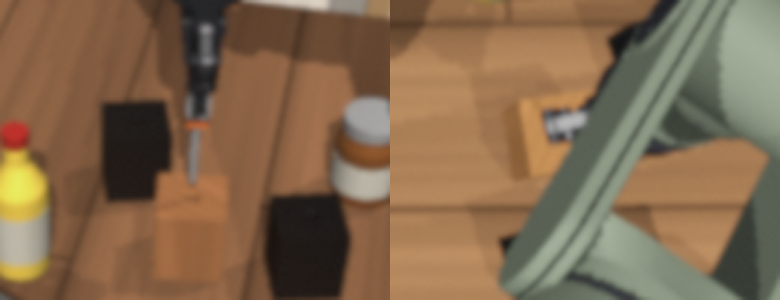

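The probe is in the gripper, with its shaft visible in the side view above the stand. Now I'll carry it to 15 mm outside the red mouth and look.

```bash
cat >> h.py <<'E'
M0=np.array([583.3,8.3,129.1]); RP=rot(AX,-YP); L=116.2
def look(tag,c,w=50,f=6):
    a=[]
    for n in("side","top"):
        im,d=optics.grab_frame(n);np.savez(n+tag+".npz",im=im,d=d)
        q=optics.camera_params(n);x=q["mtx"]@(q["R"]@c+q["t"]);u,v=(x[:2]/x[2]).astype(int);print(n,"crop origin",u-w//2,v-w//2)
        a.append(cv2.resize(im[v-w//2:v+w//2,u-w//2:u+w//2,::-1],None,fx=f,fy=f,interpolation=2))
    cv2.imwrite(f"pics/{tag}.png",np.hstack(a))
def pix(n,X):
    q=optics.camera_params(n);x=q["mtx"]@(q["R"]@X+q["t"]);return x[:2]/x[2]
E
python3 - <<'E'
from h import *
ctrl.move_ptp(M0-AX*(L+15),RP)
s=sensors.read_state();print(s["t"],s["eef_pos"]-(M0-AX*(L+15)),s["force"],s["grip_width"])
look("h",M0-AX*15,w=66)
for n in("side","top"):print(n,"exp tip",pix(n,M0-AX*15),"shaft mid",pix(n,M0-AX*45),"mouth",pix(n,M0))
E
```

```text
7.4667 [ 0.83 -0.75  0.82] [-0.36 -0.01  0.22] 20.966462340184457
side crop origin 261 159
top crop origin 277 146
side exp tip [294.23 192.83] shaft mid [301.75 186.38] mouth [290.54 195.98]
top exp tip [310.17 179.2 ] shaft mid [311.83 185.04] mouth [309.38 176.4 ]
```

View pics/h.png

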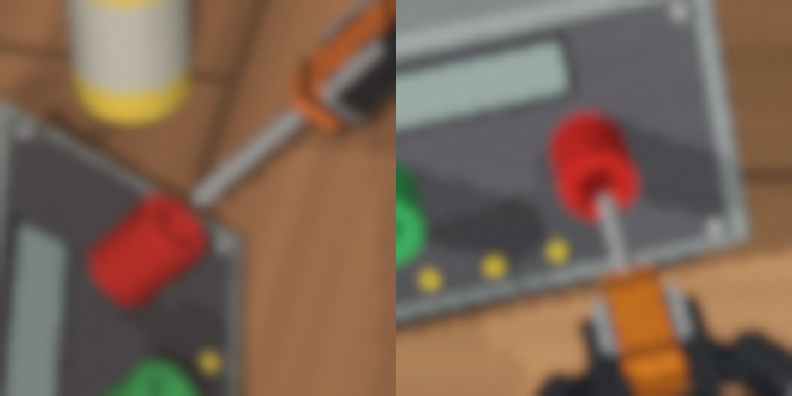

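In the side view the mouth is near (291.7,196.3) and the tip near (293.8,192.3), with the shaft looking slightly above the tube's midline. In the top view the tip is at the mouth, about (311.8,178). I'll measure the shaft-to-tube offset with strips sampled along the projected axis.

```bash
cat >> h.py <<'E'
V=np.cross(AX,YP)
def mid(prof,o):   # centre between half-height crossings around the peak
    b=np.percentile(prof,20);t=prof.max();k=prof>(b+t)/2;i=prof.argmax();l=r=i
    while l>0 and k[l-1]:l-=1
    while r<len(k)-1 and k[r+1]:r+=1
    return (o[l]+o[r])/2,o[r]-o[l]
def offsets(tag,A,rs,rt):
    """shaft axis minus tube axis, (YP,V) mm; A = point on nominal axis (mouth)"""
    J=[];m=[]
    for n in("side","top"):
        im=np.load(n+tag+".npz")["im"];o=np.arange(-11,11,.125)
        def prof(s0,s1,f):
            S=np.arange(s0,s1);c=np.array([pix(n,A+AX*s) for s in S]);e=c[-1]-c[0];e/=np.linalg.norm(e);p=np.array([-e[1],e[0]])
            g=c[:,None]+o[None,:,None]*p
            a=cv2.remap(im,g[...,0].astype(np.float32),g[...,1].astype(np.float32),cv2.INTER_CUBIC).astype(float)
            return f(a).mean(0),p
        R,p=prof(*rt,lambda a:a[...,0]-np.maximum(a[...,1],a[...,2]))
        G,_=prof(*rs,(lambda a:-(a.max(-1)-a.min(-1))) if n=="side" else (lambda a:a.mean(-1)))
        cr,wr=mid(R,o);cs,ws=mid(G,o);print(n,"tube",cr,wr,"shaft",cs,ws)
        a=A-AX*5
        J.append([p@(pix(n,a+YP*5)-pix(n,a-YP*5))/10,p@(pix(n,a+V*5)-pix(n,a-V*5))/10]);m.append(cs-cr)
    print(np.array(J));return np.linalg.solve(J,m)
E
python3 - <<'E'
from h import *
for rs in((-45,-20),(-35,-20),(-45,-32)):
  for rt in((5,35),(0,25)):print(rs,rt,offsets("h",M0,rs,rt))
E
```

```text
side tube 0.4375 12.125 shaft 1.25 4.75
top tube 0.625 12.25 shaft 1.0 3.25
[[-0.21  0.33]
 [-0.38  0.03]]
(-45, -20) (5, 35) [-0.85  1.91]
side tube 0.375 12.25 shaft 1.25 4.75
top tube 0.6875 12.625 shaft 1.0 3.25
[[-0.21  0.33]
 [-0.38  0.03]]
(-45, -20) (0, 25) [-0.66  2.21]
side tube 0.4375 12.125 shaft 1.375 4.75
top tube 0.625 12.25 shaft 1.0 3.5
[[-0.21  0.33]
 [-0.38  0.03]]
(-35, -20) (5, 35) [-0.82  2.3 ]
side tube 0.375 12.25 shaft 1.375 4.75
top tube 0.6875 12.625 shaft 1.0 3.5
[[-0.21  0.33]
 [-0.38  0.03]]
(-35, -20) (0, 25) [-0.64  2.6 ]
side tube 0.4375 12.125 shaft 1.125 4.75
top tube 0.625 12.25 shaft 1.0 3.0
[[-0.21  0.33]
 [-0.38  0.03]]
(-45, -32) (5, 35) [-0.87  1.52]
side tube 0.375 12.25 shaft 1.125 4.75
top tube 0.6875 12.625 shaft 1.0 3.0
[[-0.21  0.33]
 [-0.38  0.03]]
(-45, -32) (0, 25) [-0.69  1.82]
```

Run:
```python
from h import *
s=sensors.read_state();e=s["eef_pos"];print(s["t"],e-(M0-AX*(L+15)),np.degrees(np.arccos(e is not None and s["eef_rot"][:,2]@AX/np.linalg.norm(AX))))
print("rot z in YP,V:",s["eef_rot"][:,2]@YP,s["eef_rot"][:,2]@V)
t=M0-AX*(L+13)-(-.75*YP+2.2*V)+ (e-(M0-AX*(L+15)))*1
# command towards target by lines: compensate for steady error
ctrl.move_l(t,vel=40);ctrl.hold(.3)
s=sensors.read_state();print("err",s["eef_pos"]-t,s["t"]);d=s["eef_pos"]-e;print("moved YP,V",d@YP,d@V)
look("h2",M0-AX*15,w=66)
for rs in((-45,-18),(-30,-18),(-45,-32)):print(rs,offsets("h2",M0,rs,(3,33)))
```

```text
7.5667 [ 1.42 -1.34  1.18] 0.1162910608524922
rot z in YP,V: -0.0017455414473314871 0.0010357734895752623
err [ 0.01 -0.03 -0.01] 8.1167
moved YP,V 0.7214530747048942 -2.2050725544678915
side crop origin 261 159
top crop origin 277 146
side tube 0.375 12.25 shaft 0.5625 4.625
top tube 0.6875 12.375 shaft 0.75 3.25
[[-0.21  0.33]
 [-0.38  0.03]]
(-45, -18) [-0.13  0.48]
side tube 0.375 12.25 shaft 0.6875 4.625
top tube 0.6875 12.375 shaft 0.75 3.75
[[-0.21  0.33]
 [-0.38  0.03]]
(-30, -18) [-0.1   0.87]
side tube 0.375 12.25 shaft 0.4375 4.375
top tube 0.6875 12.375 shaft 0.6875 2.875
[[-0.21  0.33]
 [-0.38  0.03]]
(-45, -32) [0.01 0.2 ]
```

View pics/h2.png

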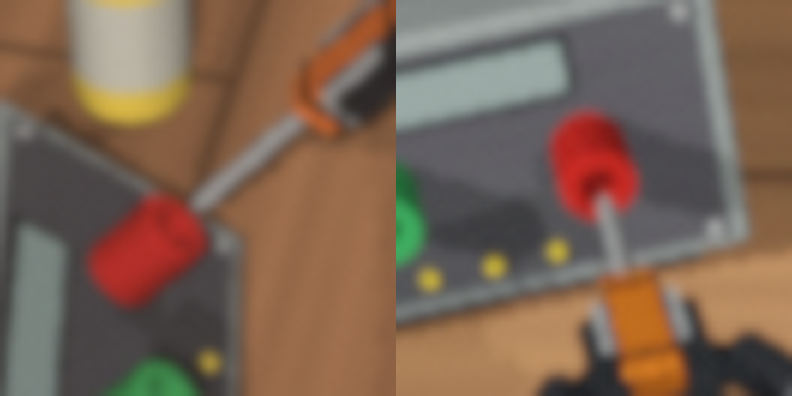

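The shaft is now within about 0.6 mm of the tube axis in both views. I'll insert it.

Run:
```python
from h import *
def st(m):
    s=sensors.read_state();print(m,"t",s["t"],"F.AX",s["force"]@AX,"lat",s["force"]@YP,s["force"]@V,"w",s["grip_width"],"adv",(s["eef_pos"]-e0)@AX);return s
e0=sensors.read_state()["eef_pos"]
p=e0-.6*V
ctrl.move_l(p,vel=30);st("0")
print(ctrl.move_l(p+AX*24,vel=40,threshold=4));s=st("in")
ctrl.hold(.3);st("settled")
if (s["eef_pos"]-e0)@AX>22:
    print(ctrl.move_l(p+AX*50,vel=8,threshold=2.5));st("contact")
```

```text
0 t 8.4667 F.AX 0.3044527890588631 lat -0.4054983708890671 -0.6605762152092375 w 20.809248828663037 adv 0.0016379456632800295
False
in t 9.2167 F.AX 0.4547768948658184 lat -0.14771878625534404 -0.10424101750320613 w 21.061463830475155 adv 24.15247121151047
settled t 9.5167 F.AX 0.15836918695571991 lat 0.7619382795637799 0.04577276469194524 w 20.81026344599161 adv 23.822674580741165
True
contact t 11.025 F.AX -2.859694574366337 lat 0.09100287121339028 0.11259129637882552 w 21.250654067959257 adv 33.95894181346663
```

Contact came about 21 mm inside the mouth with no lateral force, so this is the button. Now press slowly and hold.

Run:
```python
from h import *
e0=sensors.read_state()["eef_pos"]
def st(m):
    s=sensors.read_state();print(m,"t",s["t"],"F.AX",s["force"]@AX,"lat",s["force"]@YP,s["force"]@V,"w",s["grip_width"],"adv",(s["eef_pos"]-e0)@AX);return s
st("s")
print(ctrl.move_l(e0+AX*9,vel=4,threshold=10));st("pressed")
for i in range(6):ctrl.hold(.1);st("h")
```

```text
s t 11.025 F.AX -2.859694574366337 lat 0.09100287121339028 0.11259129637882552 w 21.250654067959257 adv 0.0
True
pressed t 12.3583 F.AX -9.448390235143195 lat -0.4989359248501022 -1.2158928126666202 w 21.32467965185722 adv 5.195838331581953
h t 12.4583 F.AX -7.458485583215549 lat -0.17231248768405585 -0.2780807588612089 w 21.33184989382857 adv 5.1361302871496575
h t 12.5583 F.AX -6.291669206337498 lat 0.5480808111462072 0.7486976281060261 w 21.429335226939948 adv 5.115425230076954
h t 12.6583 F.AX -6.822876571590171 lat -1.0629652992070924 0.3259485386573518 w 21.439235930773545 adv 5.122752340179604
h t 12.7583 F.AX -7.313112824320782 lat 0.009195935502923004 1.2454333524046595 w 21.145167695219456 adv 5.112397895281973
h t 12.8583 F.AX -6.858858959403483 lat 0.48738852113141845 -0.06589589401368545 w 21.050301144302264 adv 5.113659573258764
h t 12.9583 F.AX -6.86319448621268 lat -0.759262992663034 -0.08966195569729365 w 21.21639147117513 adv 5.107270170455549
```

```bash
cat > press.py <<'E'
from h import *
def F():
    f=[]
    for i in range(5):ctrl.hold(.04);f.append(sensors.read_state()["force"]@AX)
    return -np.mean(f)
p=sensors.read_state()["eef_pos"];e0=p.copy()
for i in range(12):
    f=F();s=sensors.read_state();print(i,s["t"],round(f,2),(s["eef_pos"]-e0)@AX)
    if f>13:break
    p=p+AX*.4;ctrl.move_l(p,vel=4)
else: print("limit")
t=sensors.read_state()["t"]
for i in range(5):ctrl.hold(.3);print("hold",F(),sensors.read_state()["grip_width"])
print(sensors.read_state()["t"]-t,(sensors.read_state()["eef_pos"]-e0)@AX)
E
python3 press.py
```

```text
0 13.1667 7.48 0.005215108294813476
1 13.9833 11.33 0.20954945076910605
2 14.4417 15.39 0.3978323110093391
hold 15.256259985341945 21.399643282745828
hold 15.696702104353568 21.347856673504214
hold 15.53608161545965 20.79673754668009
hold 15.496195988436265 21.269026813357016
hold 15.80181487491765 21.290072091737297
2.541599999999999 0.4062557458181607
```

At 7 N the force curve turns stiff (20 N/mm against a 1 N/mm spring), so the button is on its stop. It was held for over 2.5 s at about 15.5 N. Now withdraw, go back over the stand, and check before inserting.

Run:
```python
from h import *
e=sensors.read_state()["eef_pos"]
ctrl.move_l(e-AX*60,vel=60);print(sensors.read_state()["force"])
g=np.load("grasp.npy");R=rot(DOWN,-YP)
ctrl.move_ptp(g+[0,0,95],R);ctrl.hold(.4);ctrl.move_l(g+[0,0,85],rot=R,vel=60);ctrl.hold(.2)
s=sensors.read_state();print(s["t"],s["eef_pos"]-g,s["eef_rot"][:,2])
look("s",g+[0,0,-30],w=66)
# tip compare with the lift picture (10 mm lower now)
```

```text
[ 0.44  0.09 -1.59]
20.0 [ 0.14 -0.13 85.11] [ 0. -0. -1.]
side crop origin 306 115
top crop origin 372 176
```

View pics/s.png

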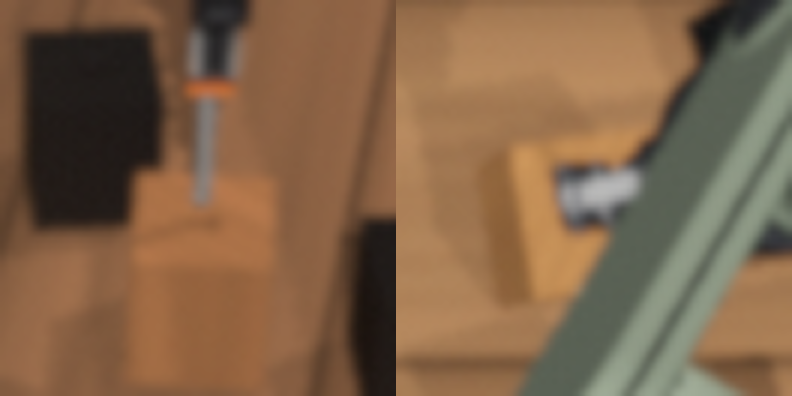

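The side view shows the shaft upright, with its tip at crop (202,205) just over the hole. The grasp looks unchanged, so I'll lower it with force monitoring.

Run:
```python
from h import *
g=np.load("grasp.npy")
def st(m):
    s=sensors.read_state();print(m,s["t"],s["eef_pos"]-g,s["force"],s["grip_width"]);return s
print(ctrl.move_l(g+[0,0,60],vel=50,threshold=5));st("a")
print(ctrl.move_l(g+[0,0,6],vel=50,threshold=5));s=st("b")
if s["eef_pos"][2]-g[2]<8:
    print(ctrl.move_l(g-[0,0,3],vel=8,threshold=5));st("home")
```

```text
False
a 20.75 [-0.05  0.03 59.76] [-0.53  0.07 -0.5 ] 21.5811811818274
False
b 21.9833 [ 0.33 -0.21  6.46] [ 1.47 -0.08 -0.35] 21.10871553644543
True
home 22.75 [-0.06  0.03 -0.04] [-0.38  0.24  4.8 ] 21.47137959887156
```

Contact came at exactly the original height. Release, retreat upward and check.

Run:
```python
from h import *
g=np.load("grasp.npy")
ctrl.gripper_to(60);ctrl.hold(.3)
ctrl.move_l(g+[0,0,110],vel=120)
ctrl.set_joints([-1.466,0.207,1.542,0,1.393,-0.15])
look("f",g-[0,0,6],w=66)
for n in("side","top"):
    a=np.load(n+"0.npz");b=np.load(n+"f.npz");C=cloud(n,b["d"]);D0=cloud(n,a["d"])
    for k,c in(("now",C),("before",D0)):
        m=(c[...,2]>147)&(c[...,2]<160)&(np.hypot(c[...,0]-497,c[...,1]+248)<22);print(n,k,m.sum(),c[m].mean(0))
    print("changed px",(np.abs(a["im"].astype(int)-b["im"]).max(-1)>60).sum())
print(sensors.read_state()["t"])
```

```text
side crop origin 307 109
top crop origin 374 176
side now 44 [ 499.68 -244.51  151.36]
side before 46 [ 498.01 -244.4   151.57]
changed px 24
top now 80 [ 495.68 -248.48  152.56]
top before 76 [ 494.87 -250.1   152.59]
changed px 376
26.3917
```

View pics/f.png

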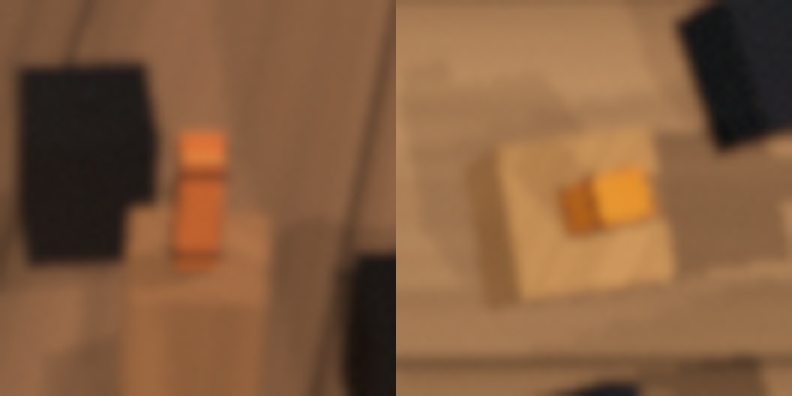

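The probe stands upright in the wooden stand, with the handle top at the same height as at the start (151–152 mm). I'll hand in the job.

```bash
python3 -c "
from plant import ctrl
print(ctrl.finish_job())"
```

```text
the job is handed in; nothing more can be done
None
```

The job is done and handed in after about 26 s: the red-ring button was held fully in for over 2.5 s at about 15.5 N, and the probe is back home in its wooden stand; the green button was not approached, and the mustard bottle, tin and jar were not touched.

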